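# Make up a painter's colour caddy from the flow lanes

## Task

Make up the painter's colour caddy with every jar waiting in the two roller lanes, always taking the front jar of a lane so that the others roll down. Stand each red-lidded big jar upright in a bottom pocket of the caddy, then lower the empty tray in until it rests level on its ledges, and only then stand each blue-lidded small jar upright in a cell of the tray. Leave the upturned bowl, the loose lid and the brush on the table where they are.

Things in the scene. Friction and masses are not known exactly. Their poses are not given: they have to be found in the camera images.
- L1: big colour jar no. 1: a squat square white jar with a red band and round red screw lid; body 52 x 52 x 28 mm, lid 48 across x 10 high (38 in all), about 0.14 kg. Origin: centre of its underside; z up through the lid, x and y square to its flat sides. Always present.
- L2: big colour jar no. 2: a squat square white jar with a red band and round red screw lid; body 52 x 52 x 28 mm, lid 48 across x 10 high (38 in all), about 0.14 kg. Origin: centre of its underside; z up through the lid, x and y square to its flat sides. Always present.
- L3: big colour jar no. 3: a squat square white jar with a red band and round red screw lid; body 52 x 52 x 28 mm, lid 48 across x 10 high (38 in all), about 0.14 kg. Origin: centre of its underside; z up through the lid, x and y square to its flat sides. Always present.
- L4: big colour jar no. 4: a squat square white jar with a red band and round red screw lid; body 52 x 52 x 28 mm, lid 48 across x 10 high (38 in all), about 0.14 kg. Origin: centre of its underside; z up through the lid, x and y square to its flat sides. May be absent.
- S1: small colour jar no. 1: as the big ones but with a blue band and lid; body 42 x 42 x 23 mm, lid 39 across x 9 high (32 in all), about 0.08 kg. Origin: centre of its underside; z up through the lid, x and y square to its flat sides. Always present.
- S2: small colour jar no. 2: as the big ones but with a blue band and lid; body 42 x 42 x 23 mm, lid 39 across x 9 high (32 in all), about 0.08 kg. Origin: centre of its underside; z up through the lid, x and y square to its flat sides. Always present.
- S3: small colour jar no. 3: as the big ones but with a blue band and lid; body 42 x 42 x 23 mm, lid 39 across x 9 high (32 in all), about 0.08 kg. Origin: centre of its underside; z up through the lid, x and y square to its flat sides. May be absent.
- bedL: free-running roller bed of the big jars' flow lane (red card on its front lip), fixed, sloping 7 degrees down to the robot. Origin: on the roller tops, 62 mm above the table, at the inner face of the front stop, mid-width; x up the lane, z square to the rollers. 58 mm wide inside, 226 long; side rails 4 thick stand 10 above the roller tops, the front stop 14.
- frontL (a point): where the underside centre of the front big jar rests: (26, 0, 0) mm in bedL. The jars stand upright on the rollers in one file, flat sides along the lane, in order of number, lowest in front; when the front one is taken the others roll forward against the stop within about 1 s.
- bedS: free-running roller bed of the small jars' flow lane (blue card on its front lip), fixed, sloping 7 degrees down to the robot. Origin: on the roller tops, 62 mm above the table, at the inner face of the front stop, mid-width; x up the lane, z square to the rollers. 48 mm wide inside, 190 long; side rails 4 thick stand 10 above the roller tops, the front stop 14.
- frontS (a point): where the underside centre of the front small jar rests: (21, 0, 0) mm in bedS. The jars stand upright on the rollers in one file, flat sides along the lane, in order of number, lowest in front; when the front one is taken the others roll forward against the stop within about 1 s.
- caddy: open wooden caddy, fixed. Outside 196 (x) x 170 (y) x 65 mm high; walls 6, floor 5; inside 184 x 158. On its floor 12 mm high ribs form four pockets of 64 x 64, one big jar each, their floors centred at (+-42, +-35, 5) mm in this frame. Origin: centre of its underside; x along its long side, z up.
- seat (a point): centre of the tray's seat in the caddy, (0, 0, 49) mm in the caddy's frame: ledges 12 wide along both long sides, 16 below the rim, carry the tray (its origin then lies here). Standing big jars end 6 mm below the ledges. The tray has 4.5 mm play all round and may go in either end first.
- tray: loose dark green lift-in tray, 175 (x) x 149 (y) mm, rim and ribs 14 high, floor 4 thick, about 0.28 kg; starts empty on the table. Four cells of 56 (x) x 54 (y), 10 deep, one small jar each, their floors centred at (+-46, +-38, 4) mm in this frame. Origin: centre of its underside; x along its long side, z up.
- grip (a point): middle of the tray's black bar handle, (0, 0, 52) mm in the tray's frame: the bar runs along the tray's x, 90 long, 12 wide (y) and 12 high, free underneath between two 12 x 12 posts 39 either side of the middle.
- bowl1: bystander, not part of the job: an upturned white sauce bowl with painted petals, 90 mm across, 40 high
- red_lid: bystander, not part of the job: a loose red lid, 68 mm across, 12 thick
- brush: bystander, not part of the job: a paint brush lying on the table, 200 mm long (may be absent)

How it is judged:
By the outcome, as a careful person would: the job done as asked, in the order asked, and still so for the second after the job is handed in, with the robot touching nothing.
Of L4, S3, brush only 1 to 3 are there at a start; the rules pass over those that are not, and their reading is None.
At some moment in a run one of tray may be knocked a few centimetres aside while the robot is not near it.
Once in a run the grip may slacken for a moment while it holds something.
It also fails if it takes over 210 s, if anything falls off the work surface, if the arm or the gripper's body presses on something with over 40 N, if the wrist force passes 120 N, or if a joint passes its speed limit or range.

## Robot

A 6-joint arm with a two-finger parallel gripper is mounted at the origin on the work surface. World frame = base frame: x ahead of the robot, y to its left, z up, the work surface at z = 0. Lengths are in m, angles in rad, forces in N, time in s.
With the tool pointing down it reaches from about 0.35 to 0.975 m from the base axis. Payload 7.1 kg.
Tool frame: the origin (TCP) lies midway between the tips of the shut fingers; the grasp point (between the pads) lies 19 mm behind it; z points along the fingers, y is the line along which they close (so a half turn about z gives the same grasp; the last joint's range is limited). The gripper opens to 88 mm and grips with 3 to 60 N. Pads are 20 mm wide; open, the fingers measure 115 mm over their backs; the gripper's body (75 mm by 178 mm) begins 61 mm behind the grasp point.
Start: joints at [1.311, 0.423, 1.63, -0, 1.089, -0.019], TCP at [0.149, 0.607, 0.223] pointing down, gripper open.
Joint ranges: [-3, 3], [-0.9, 2.11], [0.09, 2.58], [-1.31, 4.45], [0.11, 2.69], [-2.54, 2.54]. Speed limits (rad/s): [2.39, 2.39, 3.01, 3.14, 3.14, 3.14].

## Interface

Orientations are given as a unit quaternion [w, x, y, z].
In Python, from station import move_pose, movel, movej, command_gripper, wait, inverse_kinematics, read_camera, camera_info, MotionError, job_done, get_time, get_joint_pos, get_qvel, get_effort, get_tcp_pos, get_ee_rot, get_ft_force, get_ft_torque, get_grip_width, get_finger_force gives the robot as it stands. Calls block until the motion is done:
- move_pose(position, orientation): joint-space move of the TCP to a pose.
- movel(position, frame=None, v=0.15, until_force=None): straight line of the TCP; frame=None keeps the orientation; v is the mean speed in m/s. With until_force (N) it stops when the force on the tool has changed by that much, and returns True; else False.
- movej(angles): joint-space move.
- command_gripper(opening): opening from 0.0 (shut) to 1.0 (fully open); the grip force is fixed at half the most; returns when the fingers have stopped.
- wait(seconds).
- inverse_kinematics(position, orientation): joint angles nearest the present ones, or None.
- read_camera(name): name is "side" or "top"; returns the picture (480x640x3 uint8, red, green, blue); there is no depth.
- camera_info(name): a dict with "intrinsics" (3x3 intrinsics, pixels), "T" (4x4, takes a point from camera to world coordinates). Camera axes: x right, y up, looking along -z (the intrinsics and any distortion apply to the point x, -y, -z); pixel columns grow to the right and rows downward; lengths in m; the calibration is good to about 2 mm. A picture is of the moment at which its call begins. camera_info takes no time and is no camera call.
A pose or a line that the arm cannot do raises MotionError and nothing moves.
- job_done(): hands the job in; it is judged then, once.
Readings, each from a call of its own:
- get_time(): time.
- get_joint_pos(): joint angles.
- get_qvel(): joint speeds.
- get_effort(): joint torques, N m.
- get_tcp_pos(): TCP position.
- get_ee_rot(): TCP orientation.
- get_ft_force(): force on the tool from outside, world axes, zero at the start.
- get_ft_torque(): the same for the moment, N m.
- get_grip_width(): opening from 0.0 (shut) to 1.0 (fully open).
- get_finger_force(): force on a finger pad.
Only numpy, scipy, OpenCV 4.12 (cv2) and the standard library are available. Lean on these libraries where they do the work, as an engineer would, in place of code of your own. Each camera call takes 0.05 s, during which the arm holds its last target. There are 200 camera calls.

## Working session

There is one attempt and no reset: what is moved stays moved. The work goes in short steps, each a Python script; the robot and the scene stay as the last script left them, time stands still between calls to the robot, and variables do not carry over. Pictures are saved under pics/ and viewed, at most 14 in all, crops included, and the job is handed in when it is done.

```bash
ls; mkdir -p pics
python3 - <<'E'
from station import *
import cv2,numpy as np
np.set_printoptions(precision=4,suppress=True)
for n in("top","side"):
    im=read_camera(n); cv2.imwrite(f"pics/{n}0.png",im[:,:,::-1]); c=camera_info(n); print(n,c)
print(get_ee_rot(),get_time())
E
```

```text
pics
top {'intrinsics': array([[561.1848,   0.    , 323.5101],
       [  0.    , 561.1848, 245.7802],
       [  0.    ,   0.    ,   1.    ]]), 'T': array([[-0.0051,  0.9803, -0.1975,  0.3028],
       [-1.    , -0.0036,  0.0079, -0.0697],
       [ 0.0071,  0.1975,  0.9803,  1.2465],
       [ 0.    ,  0.    ,  0.    ,  1.    ]])}
side {'intrinsics': array([[448.6891,   0.    , 319.8473],
       [  0.    , 448.6891, 237.4437],
       [  0.    ,   0.    ,   1.    ]]), 'T': array([[ 0.9722,  0.1516, -0.1785,  0.3069],
       [-0.2341,  0.6551, -0.7183, -0.9001],
       [ 0.008 ,  0.7402,  0.6724,  0.8625],
       [ 0.    ,  0.    ,  0.    ,  1.    ]])}
[-0.0001  0.1201  0.9928 -0.0007] 0.1
```

View pics/top0.png

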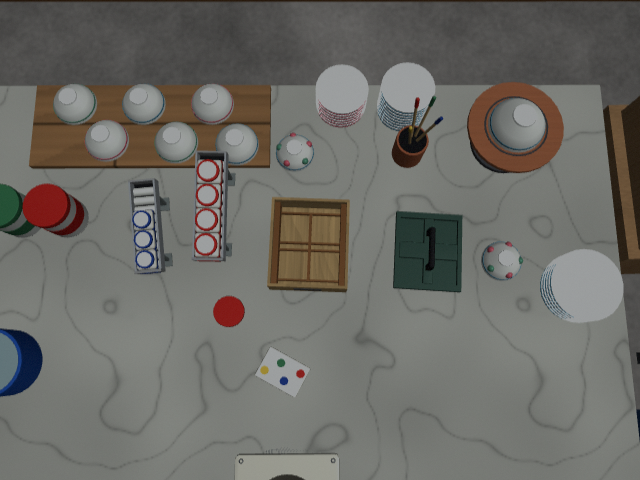

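View pics/side0.png

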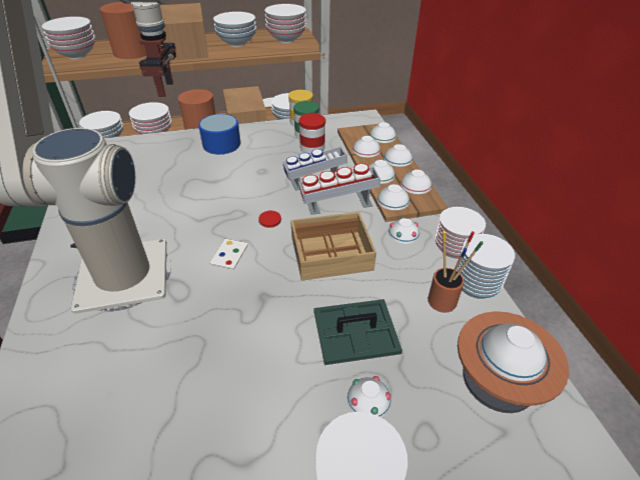

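The top view shows 4 red jars in one lane (207,170 to 205,245) and 3 blue jars in the other (143,218 to 147,260). The caddy is at about (310,244) and the tray at (428,251) with its handle upright. No brush is on the table. The side view agrees.

```bash
cat > h.py <<'E'
from station import *
import cv2,numpy as np
np.set_printoptions(precision=4,suppress=True)
def ray(n,uv):
    c=camera_info(n);K=c["intrinsics"];T=c["T"]
    d=np.linalg.inv(K)@[uv[0],uv[1],1]; d=T[:3,:3]@(d*[1,-1,-1]); return T[:3,3],d
def onz(n,uv,z):
    o,d=ray(n,uv); return o+d*(z-o[2])/d[2]
def blobs(im,kind,x0,y0,x1,y1,amin=40):
    h=cv2.cvtColor(im,cv2.COLOR_RGB2HSV)
    H,S,V=h[...,0].astype(int),h[...,1],h[...,2]
    m={'red':((H<8)|(H>172))&(S>130)&(V>70),'blue':(H>100)&(H<130)&(S>110)&(V>50),
       'wood':(H>8)&(H<25)&(S>60)&(V>50),'green':(H>65)&(H<100)&(S>60)&(V<110),'black':(V<30)}[kind]
    k=np.zeros_like(m);k[y0:y1,x0:x1]=1
    m=(m&k).astype(np.uint8)*255
    c,_=cv2.findContours(m,cv2.RETR_EXTERNAL,cv2.CHAIN_APPROX_NONE)
    return [x for x in c if cv2.contourArea(x)>amin],m
E
python3 - <<'E'
from h import *
t=cv2.imread('pics/top0.png')[:,:,::-1].copy()
s=cv2.imread('pics/side0.png')[:,:,::-1].copy()
for kind,box,w,b,h in(('red',(190,150,228,265),52,26,38),('blue',(128,195,165,275),42,21,32)):
    cs,_=blobs(t,kind,*box)
    e=sorted([cv2.minEnclosingCircle(c) for c in cs],key=lambda e:-e[0][1])
    for i,(c,r) in enumerate(e):
        z=.062+(b+w*i)*.001*np.sin(np.radians(7))+h*.001*np.cos(np.radians(7)); print(kind,c,r,onz('top',c,z))
for kind,box,z in(('wood',(255,185,365,305),.065),('green',(380,200,475,300),.014)):
    cs,m=blobs(t,kind,*box); c=cv2.convexHull(max(cs,key=cv2.contourArea)); 
    q=cv2.approxPolyDP(c,4,True)[:,0]; print(kind,cv2.minAreaRect(c)); 
    for p in q: print(p,onz('top',p,z))
cs,m=blobs(t,'black',415,210,450,290,20)
for c in cs: print('blk',cv2.minAreaRect(c),onz('top',cv2.minAreaRect(c)[0],.058))
big=lambda im,x,y,w,h:cv2.resize(im[y:y+h,x:x+w],None,fx=4,fy=4,interpolation=cv2.INTER_CUBIC)
cv2.imwrite('pics/c1.png',np.hstack([big(t,260,190,100,110),big(t,380,190,100,110)])[:,:,::-1])
E
```

```text
red (205.125, 244.0) 11.303445816040039 [0.5379 0.1669 0.1029]
red (206.0, 219.0) 11.401854515075684 [0.5898 0.1657 0.1092]
red (206.71875, 194.5625) 11.295365333557129 [0.6408 0.1648 0.1156]
red (207.53175354003906, 169.76983642578125) 11.334236145019531 [0.693  0.1638 0.1219]
blue (144.13888549804688, 259.0) 9.355278015136719 [0.5079 0.2936 0.0963]
blue (142.77777099609375, 239.0) 9.276387214660645 [0.5493 0.2972 0.1014]
blue (141.06666564941406, 219.6999969482422) 9.224766731262207 [0.5894 0.3015 0.1066]
wood ((308.32098388671875, 244.011474609375), (80.0204086303711, 92.512451171875), 2.045408248901367)
[272 197] [0.65   0.0327 0.065 ]
[349 200] [ 0.6427 -0.1355  0.065 ]
[345 291] [ 0.4432 -0.1242  0.065 ]
[269 288] [0.4502 0.0364 0.065 ]
green ((427.94659423828125, 251.44247436523438), (66.9911117553711, 77.20632934570312), 2.12109637260437)
[397 212] [ 0.6287 -0.2469  0.014 ]
[461 216] [ 0.6189 -0.392   0.014 ]
[460 291] [ 0.4481 -0.3806  0.014 ]
[394 287] [ 0.4576 -0.235   0.014 ]
blk ((429.9848937988281, 248.48388671875), (8.933138847351074, 43.13519287109375), 1.7899105548858643) [ 0.5355 -0.3094  0.058 ]
```

View pics/c1.png

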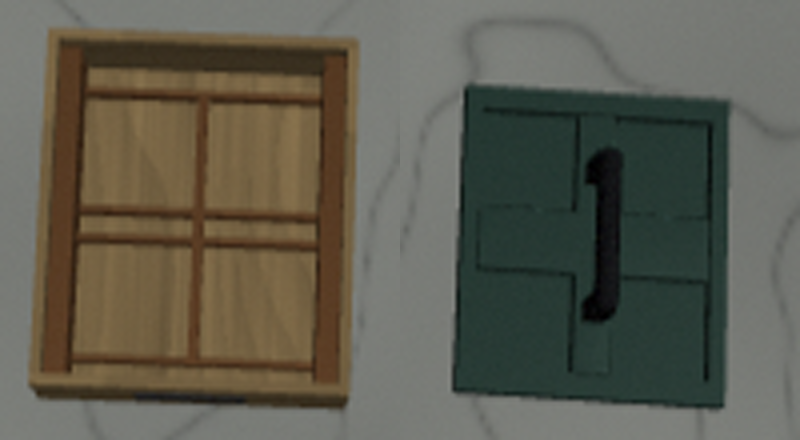

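The crop shows the caddy's rim corners at about (50,30), (357,39), (348,395) and (30,385) in crop pixels. The tray is upright and empty. I'll cross-check both against the side view.

Run:
```python
from h import *
s=cv2.imread('pics/side0.png')[:,:,::-1].copy()
C=np.array([onz('top',((x+.5)/4-.5+260,(y+.5)/4-.5+190),.065) for x,y in((50,30),(357,39),(348,395),(30,385))])
print(C,C.mean(0)); d=C[0]+C[1]-C[2]-C[3]; e=C[0]+C[3]-C[1]-C[2]
print('ang',np.degrees([np.arctan2(d[1],d[0]),np.arctan2(-e[0],e[1])]),np.linalg.norm(d)/2,np.linalg.norm(e)/2)
for kind,box,w,b,h in(('red',(295,160,380,195),52,26,38),('blue',(283,145,330,170),42,21,32)):
    cs,_=blobs(s,kind,*box,15)
    e=sorted([(cv2.boundingRect(c),cv2.minAreaRect(c)[0]) for c in cs])
    for i,(r,c) in enumerate(e):
        print(kind,r,c)
cs,m=blobs(s,'green',305,290,410,370);c=cv2.convexHull(max(cs,key=cv2.contourArea))
for p in cv2.approxPolyDP(c,4,True)[:,0]: print('tray',p,onz('side',p,.014))
cs,m=blobs(s,'wood',280,205,385,285);c=cv2.convexHull(max(cs,key=cv2.contourArea))
for p in cv2.approxPolyDP(c,3,True)[:,0]: print('caddy',p,onz('side',p,.065))
big=lambda im,x,y,w,h:cv2.resize(im[y:y+h,x:x+w],None,fx=5,fy=5,interpolation=cv2.INTER_CUBIC)
cv2.imwrite('pics/c2.png',np.hstack([big(s,280,140,105,80)])[:,:,::-1])
```

```text
[[ 0.6497  0.0324  0.065 ]
 [ 0.6441 -0.1352  0.065 ]
 [ 0.4487 -0.1277  0.065 ]
 [ 0.4547  0.0405  0.065 ]] [ 0.5493 -0.0475  0.065 ]
ang [-2.2804 -1.9836] 0.19529583185018579 0.1680204312921896
red (303, 177, 15, 9) (310.6981201171875, 181.94337463378906)
red (304, 176, 69, 18) (338.19549560546875, 184.3377227783203)
red (320, 172, 15, 10) (327.85052490234375, 177.71133422851562)
red (337, 171, 15, 7) (344.30999755859375, 174.6699981689453)
red (354, 167, 15, 7) (361.3099670410156, 170.66998291015625)
tray [383 300] [ 0.6293 -0.2492  0.014 ]
tray [400 352] [ 0.6163 -0.3976  0.014 ]
tray [325 363] [ 0.449  -0.3865  0.014 ]
tray [315 309] [ 0.4613 -0.2385  0.014 ]
caddy [359 212] [0.6514 0.0309 0.065 ]
caddy [375 251] [ 0.6443 -0.1301  0.065 ]
caddy [373 269] [ 0.6189 -0.1896  0.065 ]
caddy [302 280] [ 0.4416 -0.1856  0.065 ]
caddy [291 220] [0.4579 0.0395 0.065 ]
```

View pics/c2.png

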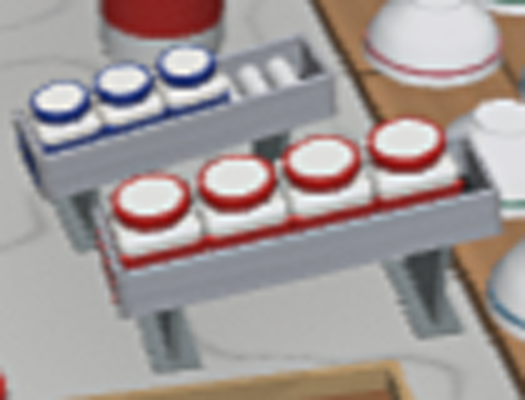

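```bash
cat >> h.py <<'E'
from scipy.spatial.transform import Rotation as Rn
S7,C7=np.sin(np.radians(7)),np.cos(np.radians(7))
CAD=np.array([.5502,-.0475,0]);CANG=np.radians(-2.2)
def quat(z,y):
    q=Rn.from_matrix(np.c_[np.cross(y,z),y,z]).as_quat(); return [q[3],q[0],q[1],q[2]]
def cad(x,y,z,o=None,a=None):
    o=CAD if o is None else o; a=CANG if a is None else a
    return o+[x*np.cos(a)-y*np.sin(a),x*np.sin(a)+y*np.cos(a),z]
def goto(p,z,y):
    "joint move choosing the half-turn nearest the middle of joint 6"
    best=None
    for s in(1,-1):
        q=quat(np.array(z),s*np.array(y)); j=inverse_kinematics(list(p),q)
        if j is not None and (best is None or abs(j[5])<abs(best[0][5])): best=(j,q)
    move_pose(list(p),best[1]); return best[1]
# lanes: (lid-top xy of front jar, direction angle, first offset, height)
LANE={'L':(np.array([.5379,.1669]),np.arctan2(-.0031,.1551),26,38,52,.85,.70,.0125),
      'S':(np.array([.5079,.2936]),np.arctan2(.0079,.0815),21,32,42,.72,.62,.0118)}
def frame(k):
    lid,a,b,h,*_=LANE[k]; d=np.array([np.cos(a),np.sin(a)])
    n=np.r_[-S7*d,C7]; y=np.array([-d[1],d[0],0])
    u=np.r_[lid,.062+b*.001*S7+h*.001*C7]-n*h*.001
    return u,n,y
def pick(k):
    u,n,y=frame(k); _,_,_,_,w,op,_,off=LANE[k]
    goto(u+n*.11,-n,y); command_gripper(op)
    hit=movel(list(u+n*off),v=.12,until_force=12)
    if hit: print('HIT at',get_tcp_pos(),'want',u+n*off); return False
    command_gripper(0.0)
    movel(list(u+n*.09),v=.2)
    g=get_grip_width()*88; print('picked',k,'width',round(g,1),'ff',get_finger_force(),'t',get_time()); return abs(g-w)<6
def place(k,x,y,floor):
    _,_,_,_,w,_,rel,off=LANE[k]; yx=cad(1,0,0)-CAD
    p=cad(x,y,floor+off)
    goto(p+[0,0,.21-p[2]],[0,0,-1],yx)
    g=get_grip_width()*88
    if abs(g-w)>6: print('LOST',g); return False
    movel(list(p+[0,0,.012]),v=.2)
    c=movel(list(p-[0,0,.004]),v=.025,until_force=4)
    print('placed touch',c,'z err mm',(get_tcp_pos()[2]-p[2])*1000,'width',get_grip_width()*88)
    command_gripper(rel); movel(list(p+[0,0,.21-p[2]]),v=.25); print('t',get_time()); return True
E
python3 - <<'E'
from h import *
for k,c,z in(('L',(310.0,179.2),.103),('S',(292,159.7),.0963)): print(k,onz('side',c,z))
print(frame('L'),frame('S'))
if pick('L'): place('L',.042,.035,.005)
for n in("top","side"): cv2.imwrite(f"pics/{n}1.png",read_camera(n)[:,:,::-1])
E
```

```text
L [0.54   0.1651 0.103 ]
S [0.5102 0.2906 0.0963]
(array([0.5425, 0.1668, 0.0652]), array([-0.1218,  0.0024,  0.9925]), array([0.02  , 0.9998, 0.    ])) (array([0.5118, 0.294 , 0.0646]), array([-0.1213, -0.0118,  0.9925]), array([-0.0965,  0.9953,  0.    ]))
picked L width 52.1 ff 29.99976933002472 t 4.6167
placed touch True z err mm 0.22419854726137 width 51.83928051885229
t 8.6
```

View pics/side1.png

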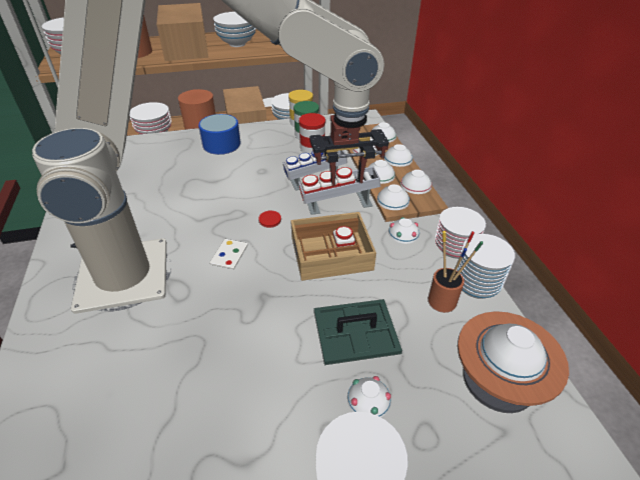

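The first jar is standing in its far-left pocket at (343,235), and the other three have rolled forward. I'll do the rest of the big jars now.

```bash
sed -i "s/\[.5079,.2936\]/[.509,.2921]/" h.py
python3 - <<'E'
from h import *
for x,y in((.042,-.035),(-.042,.035),(-.042,-.035)):
    if not(pick('L') and place('L',x,y,.005)): break
else: goto([.45,.4,.3],[0,0,-1],[0,1,0])
for n in("top","side"): cv2.imwrite(f"pics/{n}2.png",read_camera(n)[:,:,::-1])
t=cv2.imread('pics/top2.png')[:,:,::-1].copy()
cs,m=blobs(t,'green',375,190,500,310); c=cv2.convexHull(max(cs,key=cv2.contourArea))
for p in cv2.approxPolyDP(c,4,True)[:,0]: print(p,onz('top',p,.014))
E
```

```text
picked L width 52.1 ff 29.99959409236908 t 12.2333
placed touch True z err mm 0.31819951896861975 width 51.93535552348488
t 16.1333
picked L width 52.0 ff 29.999729990959167 t 19.5833
placed touch True z err mm 0.12100039322969491 width 51.523338769946385
t 23.5667
picked L width 51.7 ff 29.999680817127228 t 27.1
placed touch True z err mm 0.10445727238616448 width 51.868467203288425
t 30.975
[379 226] [ 0.5962 -0.2052  0.014 ]
[444 229] [ 0.5888 -0.3519  0.014 ]
[443 305] [ 0.4174 -0.3416  0.014 ]
[376 301] [ 0.4269 -0.1944  0.014 ]
```

View pics/top2.png

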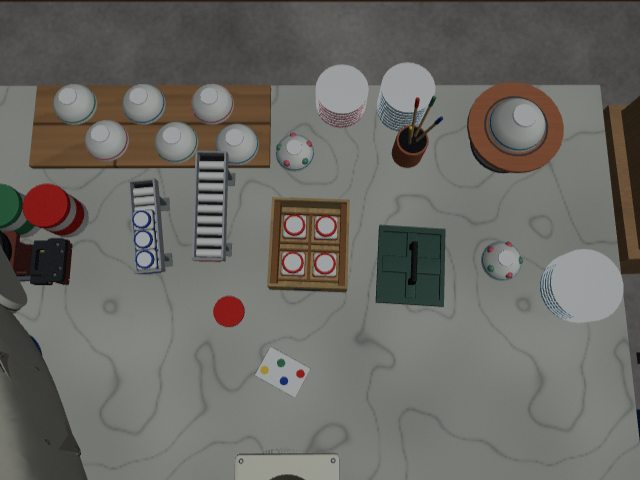

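All four big jars stand in the pockets, at about (293,226), (326,226), (292,263) and (324,264). The tray has been knocked aside and is now centred near (411,265). The jars' known poses let me correct the camera bias, so I'll remeasure the tray in both views.

```bash
cat >> h.py <<'E'
def tray(n,im,box):
    cs,m=blobs(im,'green',*box); c=cv2.convexHull(max(cs,key=cv2.contourArea))
    q=cv2.approxPolyDP(c,4,True)[:,0]; P=np.array([onz(n,p,.014) for p in q])
    P=P[np.argsort(np.arctan2(*(P-P.mean(0))[:,:2].T[::-1]))]  # LL(-x-y), +x-y, +x+y, -x+y
    d=P[1]+P[2]-P[0]-P[3]; return P.mean(0),np.degrees(np.arctan2(d[1],d[0])),np.linalg.norm(d)/2,len(q)
E
python3 - <<'E'
from h import *
exp=CAD+[0,0,.043]
t,s=[read_camera(n) for n in("top","side")]
cs,_=blobs(t,'red',270,200,350,288); 
P=[onz('top',cv2.minEnclosingCircle(c)[0],.043) for c in cs]; print(len(P),np.mean(P,0)-exp)
print(*[p-exp for p in P])
print(tray('top',t,(365,190,520,330))); print(tray('side',s,(270,270,450,390)))
E
```

```text
4 [ 0.0004 -0.0004 -0.    ]
[-0.0427 -0.0338 -0.    ] [-0.0401  0.0361 -0.    ] [ 0.0409 -0.0367 -0.    ] [ 0.0436  0.033  -0.    ]
(array([ 0.5067, -0.2733,  0.014 ]), np.float64(-3.553520674498308), np.float64(0.16951838555640766), 4)
(array([ 0.5072, -0.2777,  0.014 ]), np.float64(-3.725301664023506), np.float64(0.16605016242358284), 4)
```

Run:
```python
from h import *
T=np.array([.507,-.2745,0]);a=np.radians(-3.6)
y=np.array([-np.sin(a),np.cos(a),0])
# free the handle check again right before the grasp
goto(T+[0,0,.2],[0,0,-1],y); command_gripper(.5)
print('hit',movel(list(T+[0,0,.033]),v=.15,until_force=8),get_tcp_pos())
command_gripper(0.0); print('w',get_grip_width()*88)
R=np.array(Rn.from_quat(np.roll(get_ee_rot(),-1)).as_matrix())
yc=np.array([-np.sin(CANG),np.cos(CANG),0]); yc*=np.sign(R[:,1]@yc)
movel(list(T+[0,0,.18]),v=.15); print('w',get_grip_width()*88,get_ft_force())
p=CAD+[0,0,.033+.049]
movel(list(p+[0,0,.09]),frame=quat(np.array([0,0,-1.]),yc),v=.15); print('w',get_grip_width()*88)
for n in("top","side"): cv2.imwrite(f"pics/{n}3.png",read_camera(n)[:,:,::-1])
t,s=[cv2.imread(f'pics/{n}3.png') for n in('top','side')]
cv2.imwrite('pics/c3.png',np.hstack([cv2.resize(t[170:320,230:410],None,fx=2,fy=2),cv2.resize(s[150:300,250:430],None,fx=2,fy=2)])); print(get_time())
```

```text
hit False [ 0.5076 -0.2748  0.0338]
w 11.622953462393816
w 11.544295749893966 [ 0.2697  0.1451 -2.6303]
w 11.731509346579713
40.6917
```

View pics/c3.png

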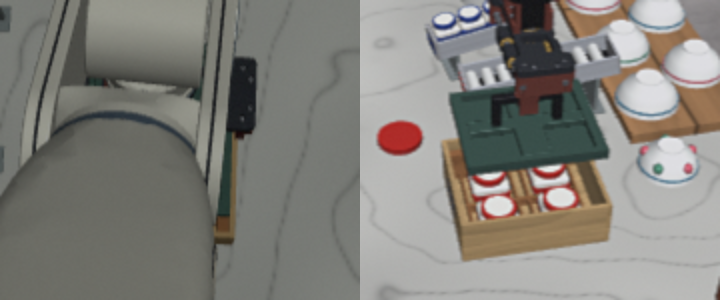

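The tray hangs level over the caddy. I'll check its position in the gripper from the side view at its known height, then lower it.

Run:
```python
from h import *
s=cv2.imread('pics/side3.png')[:,:,::-1].copy()
cs,m=blobs(s,'green',285,180,365,240); c=cv2.convexHull(np.vstack(cs)); z=get_tcp_pos()[2]-.033+.014
q=cv2.approxPolyDP(c,4,True)[:,0]
P=np.array([onz('side',x,z) for x in q]);print(q.tolist(),z); print(P); print('mean-tcp',P.mean(0)-get_tcp_pos())
```

```text
[[359, 191], [363, 229], [305, 236], [296, 197]] 0.15299407807708068
[[ 0.6397  0.0129  0.153 ]
 [ 0.6035 -0.1361  0.153 ]
 [ 0.4624 -0.1292  0.153 ]
 [ 0.4714  0.0245  0.153 ]]
mean-tcp [-0.0059 -0.0088 -0.019 ]
```

Run:
```python
from h import *
s=cv2.imread('pics/side3.png')[:,:,::-1].copy()
cs,m=blobs(s,'green',285,180,385,240); c=cv2.convexHull(np.vstack(cs)); z=get_tcp_pos()[2]-.033+.014
q=cv2.approxPolyDP(c,4,True)[:,0]
P=np.array([onz('side',x,z) for x in q]);print(q.tolist(),z); print(P); print('mean-tcp',P.mean(0)-get_tcp_pos())
```

```text
[[359, 191], [372, 227], [305, 236], [296, 197]] 0.15299407807708068
[[ 0.6397  0.0129  0.153 ]
 [ 0.6269 -0.134   0.153 ]
 [ 0.4624 -0.1292  0.153 ]
 [ 0.4714  0.0245  0.153 ]]
mean-tcp [ 0.     -0.0083 -0.019 ]
```

Run:
```python
from h import *
p=CAD+[0,0,.082]
print('early hit',movel(list(p+[0,0,.022]),v=.12,until_force=8))
c=movel(list(p-[0,0,.004]),v=.03,until_force=5)
print(c,'zerr mm',(get_tcp_pos()[2]-p[2])*1e3,get_ft_force(),get_ft_torque(),get_grip_width()*88)
```

```text
early hit False
True zerr mm -0.03429757071554684 [ 0.6816 -0.2566  2.233 ] [-0.0231  0.0647 -0.0391] 11.898065280465655
```

Contact came exactly at the seat height. I'll release, retreat and look.

Run:
```python
from h import *
command_gripper(.5); movel(list(CAD+[0,0,.22]),v=.2); goto([.45,.4,.3],[0,0,-1],[0,1,0])
t,s=[read_camera(n) for n in("top","side")]
cs,m=blobs(t,'green',260,185,360,300); c=cv2.convexHull(np.vstack(cs))
q=cv2.approxPolyDP(c,4,True)[:,0]; P=np.array([onz('top',x,.063) for x in q]); print(P,P.mean(0),get_time())
cv2.imwrite('pics/c4.png',np.hstack([cv2.resize(t[180:300,240:380],None,fx=2.8,fy=2.8),cv2.resize(s[190:310,270:410],None,fx=2.8,fy=2.8)])[:,:,::-1])
```

```text
[[ 0.6392  0.0218  0.063 ]
 [ 0.6319 -0.1245  0.063 ]
 [ 0.4605 -0.116   0.063 ]
 [ 0.4675  0.0284  0.063 ]] [ 0.5498 -0.0476  0.063 ] 45.7583
```

View pics/c4.png

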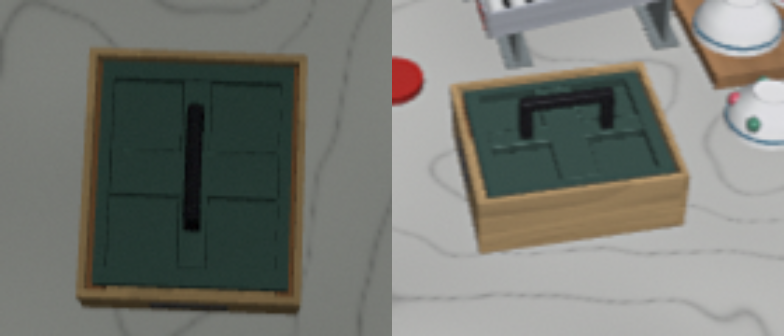

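The tray is seated level and centred, 0.4 mm from my caddy estimate. Small jars next.

Run:
```python
from h import *
for x,y in((.046,-.038),(.046,.038),(-.046,.038)):
    if not(pick('S') and place('S',x,y,.053)): break
else: goto([.45,.4,.3],[0,0,-1],[0,1,0])
t,s=[read_camera(n) for n in("top","side")]
cv2.imwrite('pics/c5.png',np.hstack([cv2.resize(t[140:320,110:380],None,fx=1.45,fy=1.45),cv2.resize(s[140:320,230:500],None,fx=1.45,fy=1.45)])[:,:,::-1])
```

```text
picked S width 42.0 ff 29.99977022409439 t 48.975
placed touch True z err mm 0.3117102917319231 width 41.399476579426384
t 52.9333
picked S width 41.9 ff 29.999822080135345 t 56.75
placed touch True z err mm 0.2957624138681253 width 41.968193927029446
t 60.4667
picked S width 42.2 ff 29.99983638525009 t 64.0417
placed touch True z err mm 0.18406323795555624 width 41.74771768185433
t 67.7
```

View pics/c5.png

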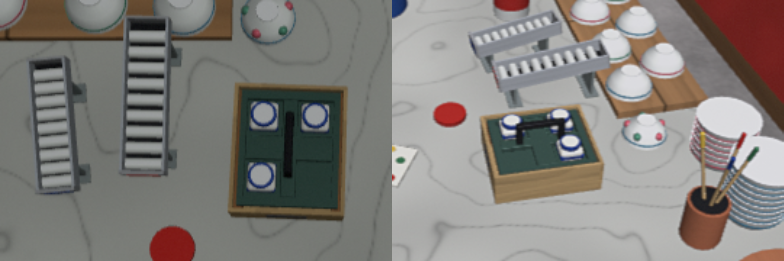

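Both lanes are empty, the three blue jars stand level in their tray cells, and the lid and bowl haven't moved.

```bash
python3 -c "
from station import *
wait(0.5);print(job_done())"
```

```text
the job is handed in; nothing more can be done
None
```

The job is handed in: four big jars stand in the caddy pockets, the tray sits level on its ledges, and three small jars stand in its cells. It took about 68 s, and the bowl and loose lid stayed where they were (no brush was present).

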